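Find the drum's heavy side by feel and hold it down

TASK

The drum on the balancing stand has a weight hidden off-centre inside. Turn it by its sprung pegs through at least half a turn, feel from how hard it drags which side is heavy, then bring the heavy side straight down and finish while still gripping a peg to hold it there, so that its light side can be marked at the top. Do not upset the beaker, the bottle or the spanner beside it.

Things in the scene. Friction and masses are not known exactly. Their poses are not given: they have to be found in the camera images.
- stand: balancing stand, bolted down; origin at the centre of its underside, y along the axle (level), z up. Base plate 200 mm (x) by 150 mm (y) by 14 mm; two grey cheeks, 14 mm thick and 36 mm wide along x, stand 46 mm either side of the centre along y and rise to 142 mm above the work surface
- axle (a point): centre of the drum, on its axle, 125 mm above the work surface; axes as the stand's, not turning with the drum. The drum is closed, plain aluminium, radius 55 mm, 60 mm wide along y. The hidden weight in it can be at any angle, between pegs too; it turns the drum with at most 0.16 to 0.23 N m (when level with the axle), none when straight up or down
- drum (a joint): turn of the drum about the axle, rad, no end stops; growing values carry its top towards the stand's +x. Its zero says nothing of where the heavy side is. The bearing is stiff (drag about 0.3 N m against either turn, more than the weight's pull), so the drum stays where it is left. Pegs stand at drum + spring + k*60 degrees from straight up
- spring (a joint): twist of the dark peg ring on the drum, rad, same sense as drum. The ring (radius 59 mm, 26 mm wide, round the drum's middle) drives the drum through a soft torsion spring, 2 N m per rad, stops at 0.6; it is 0 when nobody touches the pegs, and runs ahead of the drum by the torque that the hand is giving
- peg_tip (a point): outer end of the peg that points straight up when drum + spring is 0, on its axis; z outwards along the peg. Six identical round steel pegs, 12 mm thick, stand out radially from the ring every 60 degrees, in the drum's middle plane, out to 105 mm from the axle. They can be pushed or pinched from above
- beaker: empty glass beaker, 72 mm across, 95 mm tall, beside the stand, to be left alone; origin at the centre of its underside
- bottle: closed brown glass bottle, 66 mm across, 150 mm tall, beside the stand, to be left alone; origin at the centre of its underside
- spanner: steel spanner, 160 mm long, lying beyond the stand, to be left alone; origin at the middle of its underside
Things that resemble listed ones, but are neither listed nor needed, are in the scene too. There is more than one size of the stand; the job needs the larger.

How it is judged (in metres and radians):
On the way:
1. the drum has been turned about half a turn from its start (the peg tip has come more than 190 mm from where it was) (distance of peg_tip from where it was at the start of the episode above 0.19 m).
At the end, for the whole second after the job is handed in: The drum's heavy side points straight down within 20 degrees, the drum is still, and the fingers are gripping its pegs (more than 2 N) (height (world z) of slug below 0.094 m and velocity of joint drum between -0.1 and 0.1 rad/s and contact force between the fingers and spring above 2 N); the arm keeps its last pose, push and grip.
It fails at once if the beaker was moved more than 30 mm or tipped (distance of beaker from where it was at the start of the episode above 0.03 m or angle between beaker's own z axis and vertical above 0.5 rad).
It fails at once if the bottle was moved more than 30 mm or tipped (distance of bottle from where it was at the start of the episode above 0.03 m or angle between bottle's own z axis and vertical above 0.5 rad).
It fails at once if the spanner was moved more than 30 mm (distance of spanner from where it was at the start of the episode above 0.03 m).
It also fails if it takes over 72 s, if anything falls off the work surface, if the arm or the gripper's body presses on something with over 40 N, if the wrist force passes 120 N, or if a joint passes its speed limit or range.

ROBOT

A 6-joint arm with a two-finger parallel gripper is mounted at the origin on the work surface. World frame = base frame: x ahead of the robot, y to its left, z up, the work surface at z = 0. Lengths are in mm, angles in rad, forces in N, time in s.
With the tool pointing down it reaches from about 350 to 775 mm from the base axis. Payload 7.3 kg.
Tool frame: the origin (TCP) lies at the very end of the fingers, on their centre line; the grasp point (between the pads) lies 19 mm behind it; z points along the fingers, x is the direction in which the jaws open and shut, and the axes are right-handed (so a half turn about z gives the same grasp; the last joint's range is limited). The gripper opens to 92 mm and grips with 3 to 60 N. Pads are 19 mm wide; open, the fingers measure 130 mm over their backs; the gripper's body (75 mm by 190 mm) begins 47 mm behind the grasp point.
Start: joints at [-1.413, 0.342, 1.524, -0, 1.275, -0.146], TCP at [157.076, -500.975, 191.441] pointing down, gripper open.
Joint ranges: [-2.53, 2.53], [-0.77, 2.02], [0.04, 2.7], [-1, 4.14], [0.28, 2.66], [-3.11, 3.11]. Speed limits (rad/s): [2.57, 2.57, 3.14, 3.14, 3.14, 3.14].

INTERFACE

Orientations are given as [roll, pitch, yaw] about the fixed x, y, z axes, in that order (R = Rz(yaw) Ry(pitch) Rx(roll)).
In Python, from plant import bot, capture, camera_params gives the robot as it stands.
- The arm moves only by the shell command python3 -m jog 'ROWS' [OPENING]. ROWS is a JSON object of lists of equal length, an entry for each row: "xyz": the shift along the world's x, y, z as a fraction of full scale, a list of three; "angular": the turn, a rotation vector about the world's x, y, z as a fraction of full scale, a list of three. In form: {"xyz": [[x, y, z], ...], "angular": [[wx, wy, wz], ...]}. A call has 1 to 10 rows; each row shifts and turns the pose as measured when the row begins; what a row does not reach is not made up. Full scale, the value 1, is 2 cm for a shift and 6 degrees for a turn. A row lasts 1/10 s, in which the tool goes at most 50 mm and 8.59 degrees, less where a joint would pass 70% of its speed; a pose out of reach is approached as far as the arm can. A call with a number of a shift or a turn outside -1 to 1 is refused whole. A call with a gripper value outside its range is refused whole. OPENING is the closure, from -1 (fully open) to 1 (shut), set as the call begins (- or left out, the last holds). The fingers move at their own pace and stop on an object; the grip force is fixed at half the most. Time passes only in rows, so rows that do not move let the fingers close. It gives the time, the measured TCP pose, the force and the opening at its end, in the units of the state.
- bot.get_obs(): the state, without advancing time (a new reading comes with each control period).
- capture(name): name is "scene" or "top"; returns the picture (384x512x3 uint8, red, green, blue); there is no depth.
- camera_params(name): a dict with "fx", "fy", "cx", "cy" (pixels), "rvec" (rotation vector, rad) and "tvec" (3), from world to camera coordinates, as OpenCV has them. Camera axes: x right, y down, z forward; pixel columns grow to the right and rows downward; lengths in mm; the calibration is good to about 2 mm. A picture is of the moment at which its call begins. camera_params takes no time and is no camera call.
- bot.close_job(): hands the job in, once; it reports no verdict.
The state is a dict: "time": time; "joint_positions": joint angles; "dq": joint speeds; "tau": joint torques, N m; "tool_pos": TCP position; "tcp_rot": TCP orientation; "contact_force": force on the tool from outside, world axes, zero at the start; "moment": the same for the moment, N m; "grip_width": finger opening in mm.
Only numpy, scipy, OpenCV 4.12 (cv2) and the standard library are available. Lean on these libraries where they do the work, as an engineer would, in place of code of your own. Each camera call takes 0.05 s, during which the arm holds its last target.

## Working session

There is one attempt and no reset: what is moved stays moved. The work goes in short steps, Python scripts to look and compute and a shell command to move; the robot and the scene stay as the last step left them, time stands still between calls to the robot, and variables do not carry over. Pictures are saved under pics/ and viewed, and the job is handed in when it is done.

```bash
ls; mkdir -p pics; python3 - <<'E'
from plant import bot,capture,camera_params
import cv2
for n in("scene","top"):
    im=capture(n); cv2.imwrite(f"pics/{n}0.png",im[:,:,::-1]); print(n,camera_params(n))
print(bot.get_obs())
E
```

```text
pics
scene {'fx': 362.95356722740894, 'fy': 362.95356722740894, 'cx': 250.92366501568466, 'cy': 195.31304442894032, 'rvec': array([ 2.25837939,  0.93121434, -0.38092364]), 'tvec': array([-471.10877045, -194.5264975 , 1226.93995104])}
top {'fx': 489.2296284106522, 'fy': 489.2296284106522, 'cx': 260.83722419153406, 'cy': 190.70810592406332, 'rvec': array([ 2.14814794, -2.07950536,  0.2161351 ]), 'tvec': array([   5.47760084,  658.47578168, 1281.41381358])}
{'time': 0.1, 'joint_positions': array([-1.41301958e+00,  3.42649703e-01,  1.52491863e+00, -1.17403162e-06,
        1.27539525e+00, -1.46005187e-01]), 'dq': array([ 1.20408961e-05, -4.91197308e-04, -1.88147577e-03,  3.61638902e-04,
        1.02567528e-03, -1.65109467e-03]), 'tau': array([ 1.99156682e-03, -4.32004595e+01, -2.44694388e+01,  7.19929347e-02,
        5.25773491e-02, -3.77296146e-05]), 'tool_pos': array([ 156.99720054, -500.54776106,  190.81722598]), 'tcp_rot': array([-3.14139431e+00,  1.35650373e-03, -1.26701392e+00]), 'contact_force': array([-0.69504978, -0.759033  , -0.45296485]), 'moment': array([ 0.08629745, -0.00255898, -0.02320593]), 'grip_width': 92.0035956439414}
```

View pics/scene0.png

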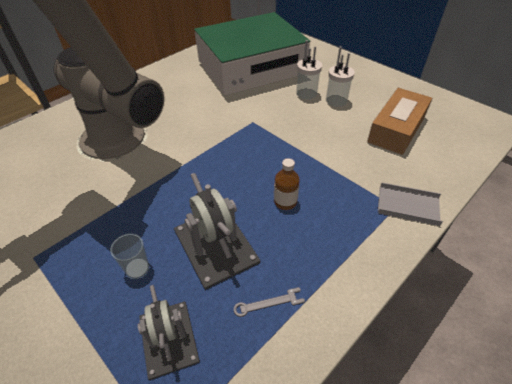

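View pics/top0.png

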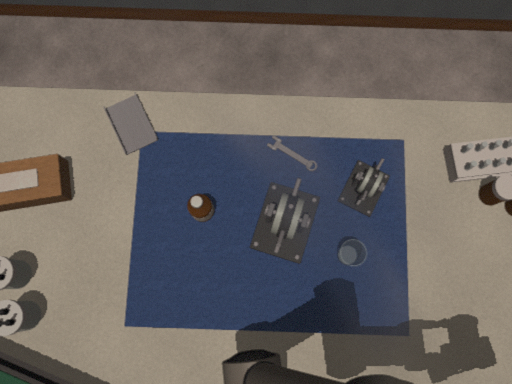

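The two stands are at top (285,222) / scene (215,235) and top (367,188) / scene (168,340). The first fits because its base plate is clearly bigger. The beaker is at top (352,252), the bottle at (201,207) and the spanner at (293,152). I'll confirm the stand in an enlarged crop.

```bash
cat > h.py <<'E'
import numpy as np,cv2
from plant import bot,capture,camera_params
def cam(n):
    p=camera_params(n);K=np.array([[p['fx'],0,p['cx']],[0,p['fy'],p['cy']],[0,0,1.]]);return K,np.array(p['rvec'],float),np.array(p['tvec'],float)
def ray(n,uv,z):
    K,r,t=cam(n);R=cv2.Rodrigues(r)[0];d=R.T@np.linalg.solve(K,[uv[0],uv[1],1]);o=-R.T@t
    return o+d*(z-o[2])/d[2]
def proj(n,P):
    K,r,t=cam(n);return cv2.projectPoints(np.array(P,float).reshape(-1,1,3),r,t,K,None)[0].reshape(-1,2)
def crop(n,name,x0,y0,w,h,s,im=None):
    if im is None: im=capture(n)
    c=cv2.resize(im[y0:y0+h,x0:x0+w],None,fx=s,fy=s,interpolation=cv2.INTER_CUBIC);cv2.imwrite('pics/'+name,c[:,:,::-1])
E
python3 - <<'E'
from h import *
crop(0,'ct.png',235,160,160,115,5,cv2.imread('pics/top0.png')[:,:,::-1])
crop(0,'cs.png',160,160,110,130,4.5,cv2.imread('pics/scene0.png')[:,:,::-1])
for n,uv,z in [('beaker',(352,252),50),('bottle',(201,207),75),('spanner',(293,152),0),('stand',(285,222),14),('small',(367,188),10)]: print(n,ray('top',uv,z).round())
E
```

```text
beaker [ 499. -227.   50.]
bottle [606. 188.  75.]
spanner [791. -64.   0.]
stand [581. -44.  14.]
small [ 688. -278.   10.]
```

View pics/ct.png

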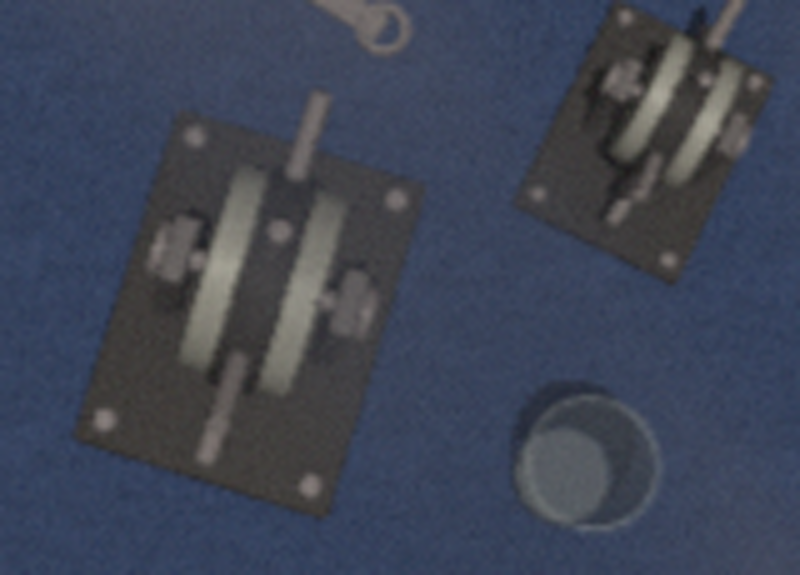

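View pics/cs.png

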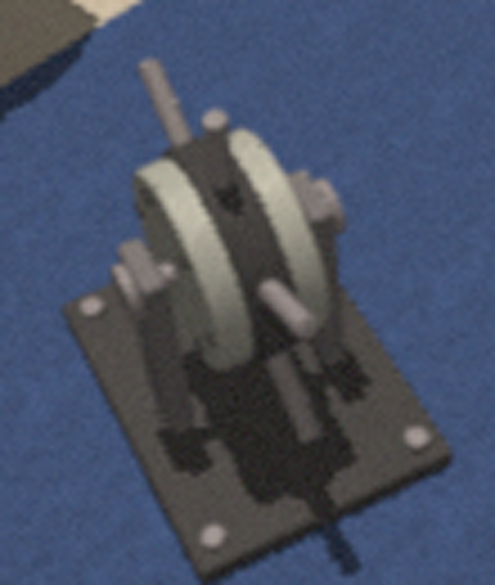

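The crop shows the larger stand: its plate corners are at crop (180,112), (425,185), (327,517) and (75,437). One peg is near upright with its tip at crop (280,230), and others point out fore and aft. Next I fit the pose.

```bash
python3 - <<'E'
from h import *
from scipy.optimize import least_squares
q=np.array([(180,112),(425,185),(327,517),(75,437)])/5+[235,160]
P=np.array([ray('top',u,14) for u in q]);print(P.round(1))
c=P.mean(0);print(c,[np.linalg.norm(P[i]-P[(i+1)%4]).round(1) for i in range(4)])
ax=(P[0]+P[1]-P[2]-P[3])[:2];yaw=np.arctan2(ax[1],ax[0]);print('yaw',yaw,np.degrees(yaw))
tips={0:(280,230),1:(320,95),-1:(205,462)}
tq={k:np.array(v)/5+[235,160] for k,v in tips.items()}
sc={0:(215,119),-1:(150,66),1:(308,325)}
sq={k:np.array(v)/4.5+[160,160] for k,v in sc.items()}
ex=np.array([np.cos(yaw),np.sin(yaw),0])
def tip(a,c,k,r=105): 
    t=a+k*np.pi/3; return np.array([c[0],c[1],125])+r*(np.sin(t)*ex+np.cos(t)*np.array([0,0,1]))
def res(p):
    o=[]
    for k in tq:o+=list(proj('top',tip(p[0],p[1:],k,103))[0]-tq[k])
    for k in sq:o+=list(proj('scene',tip(p[0],p[1:],k,103))[0]-sq[k])
    return o
for a in (-.3,0,.3):
    s=least_squares(res,[a,c[0],c[1]]);print(s.x,s.cost,np.degrees(s.x[0]),np.round(res(s.x),1))
E
```

```text
[[ 694.3   -1.4   14. ]
 [ 656.1 -142.8   14. ]
 [ 466.1  -89.7   14. ]
 [ 505.9   52.2   14. ]]
[580.6183141  -45.42471158  14.        ] [np.float64(146.4), np.float64(197.3), np.float64(147.3), np.float64(195.9)]
yaw -0.27474767344112266 -15.741882119214909
[ 8.04914297e-02  5.79026097e+02 -4.10163353e+01] 31.58251817989768 4.611819208977727 [-1.8  1.  -1.5  0.7  1.1 -6.7 -1.3 -0.7 -1.4 -1.  -1.8 -1. ]
[ 8.04905099e-02  5.79026156e+02 -4.10163540e+01] 31.582518179583452 4.611766505936737 [-1.8  1.  -1.5  0.7  1.1 -6.7 -1.3 -0.7 -1.4 -1.  -1.8 -1. ]
[ 8.04916087e-02  5.79026086e+02 -4.10163321e+01] 31.582518180175416 4.611829466854347 [-1.8  1.  -1.5  0.7  1.1 -6.7 -1.3 -0.7 -1.4 -1.  -1.8 -1. ]
```

```bash
python3 - <<'E'
from h import *
from scipy.optimize import least_squares
S=dict(yaw=-0.2747)
tq=[(0,280,230),(1,320,97),(-2,205,460)]; sq=[(0,215,119),(-1,150,66),(1,305,323),(2,312,436)]
def tip(p,k,r=104):
    t=p[0]+k*np.pi/3;ex=np.array([np.cos(p[3]),np.sin(p[3]),0]); return np.array([p[1],p[2],125])+r*(np.sin(t)*ex+np.array([0,0,np.cos(t)]))
def res(p):
    o=[]
    for k,u,v in tq:o+=list(proj('top',tip(p,k))[0]-(np.array([u,v])/5+[235,160]))
    for k,u,v in sq:o+=list(proj('scene',tip(p,k))[0]-(np.array([u,v])/4.5+[160,160]))
    return o+[(p[1]-580.6)/3,(p[2]+45.4)/3,(p[3]+.2747)/.01]
s=least_squares(res,[0.05,580,-45,-.27],loss='soft_l1');print(s.x,np.degrees(s.x[0]),np.round(res(s.x),1))
for k in range(6):print(k,tip(s.x,k).round())
E
```

```text
[ 7.65903211e-02  5.81979987e+02 -4.25257255e+01 -2.72706838e-01] 4.388302149765859 [-1.1 -0.1 -0.9 -1.1 -0.6 -0.6 -1.  -0.1 -1.3 -0.3 -0.5  0.6 -0.7  0.2
  0.5  1.   0.2]
0 [590. -45. 229.]
1 [672. -68. 170.]
2 [665. -66.  66.]
3 [574. -40.  21.]
4 [492. -17.  80.]
5 [499. -19. 184.]
```

```bash
python3 -m jog '{"xyz":[[0,0,1],[0.3,0.5,1],[0.8,1,1],[0.8,1,1],[0.8,1,1],[0.8,1,0.5],[0.8,1,0],[0.8,1,0],[0.8,1,0],[0.8,1,0]],"angular":[[0,0,0],[0,0,0],[0,0,0.8],[0,0,0.8],[0,0,0.8],[0,0,0.8],[0,0,0.8],[0,0,0.8],[0,0,0.8],[0,0,0.8]]}' 0
python3 -m jog '{"xyz":[[0.8,1,0],[0.8,1,0],[0.8,1,0],[0.8,1,0],[0.8,1,0],[0.8,1,0],[0.8,1,0],[0.8,1,0],[0.8,1,0],[0,0,0]],"angular":[[0,0,0.8],[0,0,0.8],[0,0,0.5],[0,0,0],[0,0,0],[0,0,0],[0,0,0],[0,0,0],[0,0,0],[0,0,0]]}'
```

```text
time: 1.1
tool_pos: [292.5, -323.2, 300.4]
tcp_rot: [-3.141, 0.011, -0.577]
contact_force: [0.6, 0.8, 0.9]
grip_width: 45.9
time: 2.1
tool_pos: [441.0, -131.4, 297.4]
tcp_rot: [-3.138, 0.017, -0.342]
contact_force: [0.1, -0.0, -0.4]
grip_width: 45.9
```

```bash
python3 -m jog '{"xyz":[[1,0.6,0],[1,0.6,0],[1,0.6,0],[1,0.6,0],[1,0.6,0],[1,0.6,0],[1,0.5,0],[0.6,0.3,0],[0.2,0,0],[0,0,0]],"angular":[[0,-0.15,0.3],[0,0,0.2],[0,0,0.1],[0,0,0],[0,0,0],[0,0,0],[0,0,0],[0,0,0],[0,0,0],[0,0,0]]}'
```

```text
time: 3.1
tool_pos: [598.4, -45.5, 293.4]
tcp_rot: [-3.137, 0.011, -0.279]
contact_force: [-0.6, 0.2, -0.1]
grip_width: 46.1
```

```bash
python3 -m jog '{"xyz":[[-0.5,0.05,0],[0,0,-0.5],[0,0,-1],[0,0,-1],[0,0,0],[0,0,0]],"angular":[[0,-0.1,0],[0,0,0],[0,0,0],[0,0,0],[0,0,0],[0,0,0]]}'
python3 - <<'E'
from h import *
crop('scene','s1.png',150,110,140,120,5)
crop('top','t1.png',235,160,110,110,5)
E
```

```text
time: 3.7
tool_pos: [585.4, -48.6, 241.0]
tcp_rot: [-3.136, 0.002, -0.283]
contact_force: [-1.1, -0.1, 0.5]
grip_width: 45.8
```

View pics/s1.png

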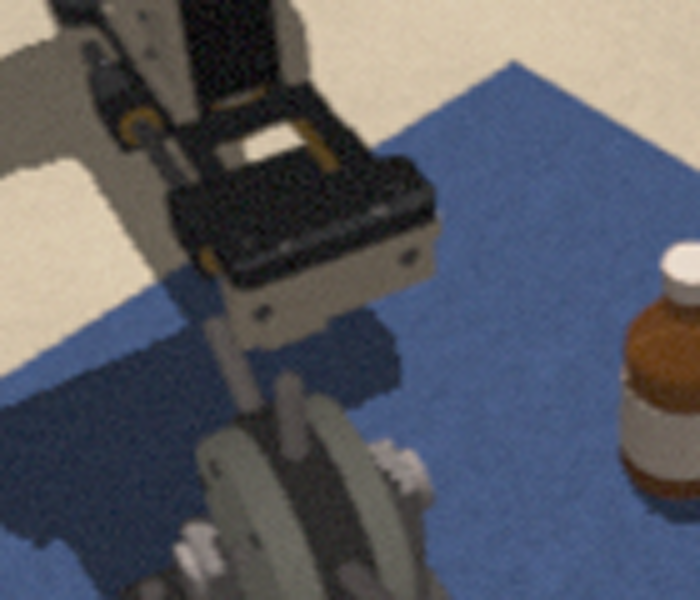

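View pics/t1.png

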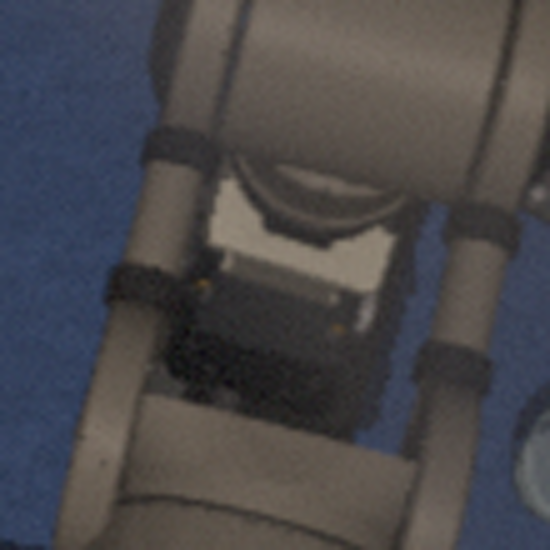

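```bash
python3 - <<'E'
from h import *
o=bot.get_obs();print(o['tool_pos'],o['contact_force'],o['moment'])
from scipy.spatial.transform import Rotation as R
Rm=R.from_euler('xyz',o['tcp_rot']).as_matrix();T=o['tool_pos']
for nm,l in [('tcp',[0,0,0]),('f+',[23,0,0]),('f-',[-23,0,0]),('f+b',[42,0,0]),('f+66',[42,0,-66])]:
    p=T+Rm@np.array(l);print(nm,p.round(),(proj('scene',p)[0]-[150,110])*5)
E
```

```text
[585.58228945 -48.45678794 241.22364111] [ 0.24639767  0.68973834 -0.07967157] [-0.0466027  -0.11899234 -0.01065186]
tcp [586. -48. 241.] [266.90412723 360.6072069 ]
f+ [608. -55. 241.] [289.90347083 396.45197435]
f- [563. -42. 241.] [244.73628391 326.05834312]
f+b [626. -60. 241.] [309.56385453 427.09293063]
f+66 [626. -61. 307.] [291.28699131 307.42153824]
```

```bash
python3 - <<'E'
from h import *
from scipy.spatial.transform import Rotation as R
o=bot.get_obs();Rm=R.from_euler('xyz',o['tcp_rot']).as_matrix();T=o['tool_pos']
im=capture('scene').copy();s=6;x0,y0,w,h=150,100,120,95
c=cv2.resize(im[y0:y0+h,x0:x0+w],None,fx=s,fy=s,interpolation=cv2.INTER_CUBIC)
c=cv2.convertScaleAbs(c,alpha=1.5,beta=20)
def box(a,b,col):
    P=np.array([[x,y,z] for x in(a[0],b[0]) for y in(a[1],b[1]) for z in (a[2],b[2])])
    q=(proj('scene',(Rm@P.T).T+T)-[x0,y0])*s
    for i in range(8):
        for j in(1,2,4):
            if not i&j: cv2.line(c,tuple(q[i].astype(int)),tuple(q[i|j].astype(int)),col,1)
box([23,-10,-66],[42,10,0],(255,0,0));box([-42,-10,-66],[-23,10,0],(0,255,0));box([-95,-37,-100],[95,37,-66],(255,255,0))
cv2.imwrite('pics/s2.png',c[:,:,::-1])
E
```

```text
(no output)
```

View pics/s2.png

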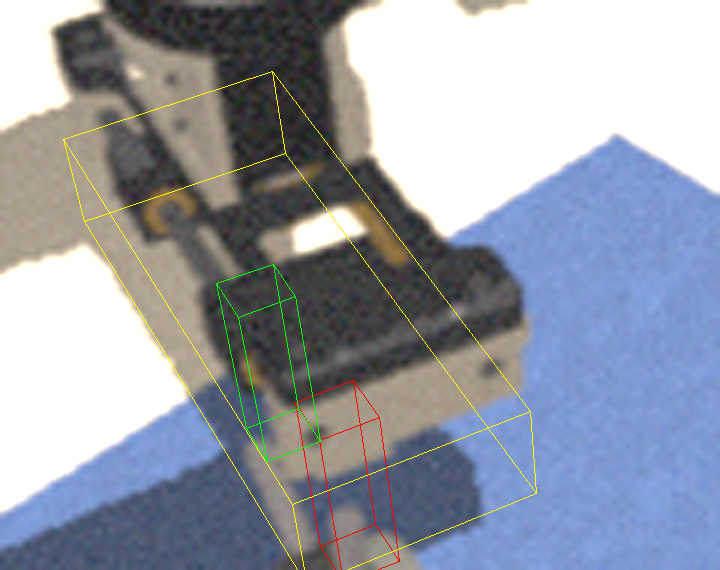

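```bash
python3 - <<'E'
from h import *
for u,v in [(285,482),(522,390),(292,402),(525,320)]:
    p=(u/6+150,v/6+100)
    print(p,[ray('scene',p,z).round() for z in (241,280,307,340)])
c=cv2.imread('pics/scene0.png');print(c.shape)
im=capture('scene');cv2.imwrite('pics/s3.png',cv2.resize(im[0:260,20:350],None,fx=2.3,fy=2.3,interpolation=cv2.INTER_CUBIC)[:,:,::-1])
im=capture('top');cv2.imwrite('pics/t3.png',cv2.resize(im[130:384,170:420],None,fx=2.3,fy=2.3,interpolation=cv2.INTER_CUBIC)[:,:,::-1])
E
```

```text
(197.5, 180.33333333333331) [array([573., -54., 241.]), array([606., -74., 280.]), array([629., -89., 307.]), array([ 658., -106.,  340.])]
(237.0, 165.0) [array([598.,  35., 241.]), array([629.,   7., 280.]), array([651., -12., 307.]), array([678., -35., 340.])]
(198.66666666666666, 167.0) [array([544., -27., 241.]), array([579., -49., 280.]), array([604., -65., 307.]), array([634., -85., 340.])]
(237.5, 153.33333333333334) [array([571.,  61., 241.]), array([605.,  32., 280.]), array([628.,  12., 307.]), array([656., -13., 340.])]
(384, 512, 3)
```

View pics/s3.png

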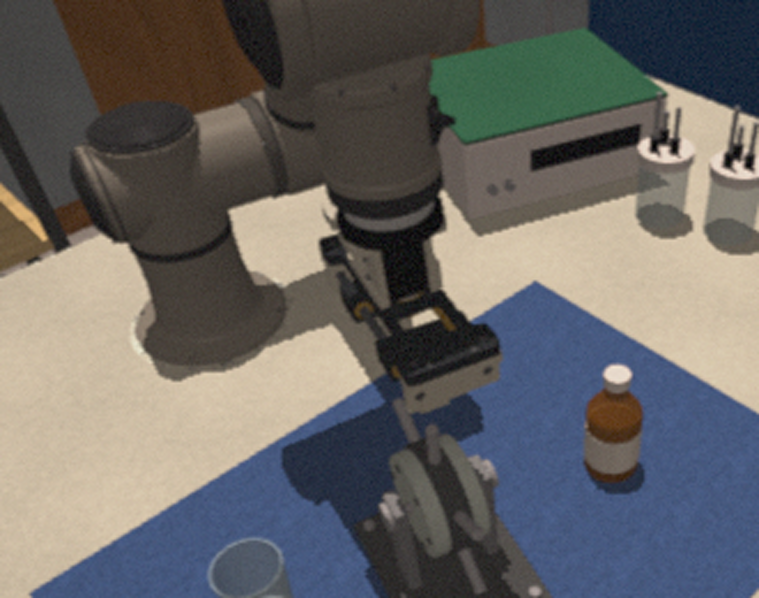

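View pics/t3.png

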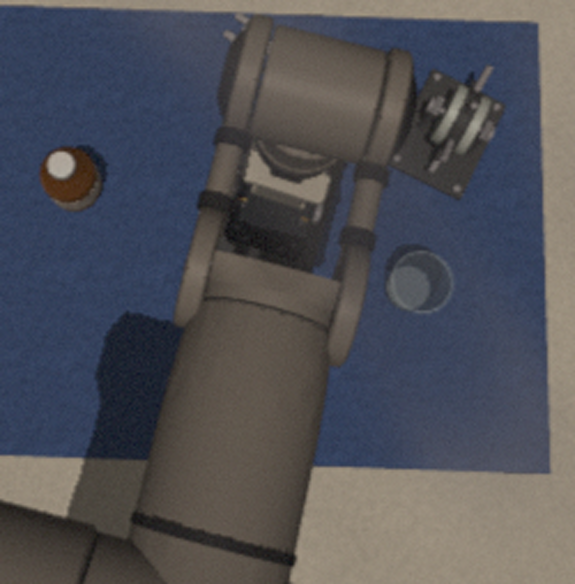

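```bash
python3 - <<'E'
from h import *
im=np.mean([capture('scene').astype(float) for _ in range(6)],0)
c=np.clip(im[150:220,175:255]*1.8+10,0,255).astype(np.uint8)
cv2.imwrite('pics/s4.png',cv2.resize(c,None,fx=8,fy=8,interpolation=cv2.INTER_CUBIC)[:,:,::-1])
E
```

```text
(no output)
```

View pics/s4.png

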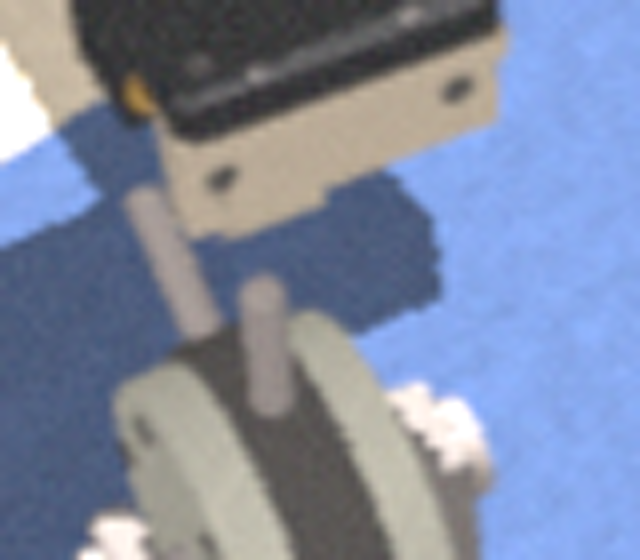

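```bash
python3 - <<'E'
from h import *
print(proj('scene',[[0,0,0],[0,0,100]]),proj('top',[[0,0,0]]))
for n in('scene','top'):
    K,r,t=cam(n);R=cv2.Rodrigues(r)[0];print(n,(-R.T@t).round(), R[2].round(2))
o=bot.get_obs();print(o['joint_positions'],o['tool_pos'],o['time'])
for z in (400,450):print(z,proj('scene',[o['tool_pos'][0],o['tool_pos'][1],z]),proj('top',[o['tool_pos'][0],o['tool_pos'][1],z]))
E
```

```text
[[111.56019524 137.76818567]
 [102.04097254 112.96124232]] [[262.92851164 442.10688013]]
scene [1028. -337.  772.] [-0.48  0.46 -0.74]
top [ 385.   22. 1388.] [ 0.2   0.   -0.98]
[-0.21592378  0.4293389   1.25412751  0.00597521  1.45928868  0.06534335] [585.5680319  -48.07583632 240.89904311] 4.25
400 [[192.95959317 117.61621479]] [[296.58074288 193.58766027]]
450 [[188.75640183  91.9815256 ]] [[298.48877147 188.5734797 ]]
```

```bash
python3 -m jog '{"xyz":[[0,0,0.5],[0,0,0],[0,0,0],[0,0,0]],"angular":[[0,0,0],[0,0,0],[0,0,0],[0,0,0]]}' -1
python3 - <<'E'
from h import *
im=np.mean([capture('scene').astype(float) for _ in range(2)],0)
c=np.clip(im[110:220,155:275]*1.6+10,0,255).astype(np.uint8)
cv2.imwrite('pics/s5.png',cv2.resize(c,None,fx=5,fy=5,interpolation=cv2.INTER_CUBIC)[:,:,::-1])
E
```

```text
time: 4.65
tool_pos: [585.9, -48.0, 252.4]
tcp_rot: [-3.136, 0.001, -0.282]
contact_force: [-0.2, -0.1, 0.3]
grip_width: 73.2
```

View pics/s5.png

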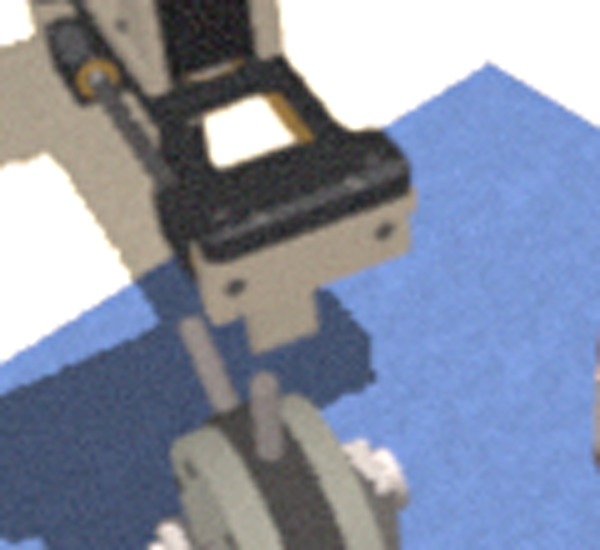

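```bash
python3 -m jog '{"xyz":[[0.1,0.1,-0.5],[0,0,-1],[0,0,-1],[0,0,-1],[0,0,-0.3],[0,0,0],[0,0,0]],"angular":[[0,0,0],[0,0,0],[0,0,0],[0,0,0],[0,0,0],[0,0,0],[0,0,0]]}' 0
python3 - <<'E'
from h import *
im=np.mean([capture('scene').astype(float) for _ in range(2)],0)
c=np.clip(im[110:220,155:275]*1.6+10,0,255).astype(np.uint8)
cv2.imwrite('pics/s6.png',cv2.resize(c,None,fx=5,fy=5,interpolation=cv2.INTER_CUBIC)[:,:,::-1])
E
```

```text
time: 5.45
tool_pos: [587.3, -45.0, 170.4]
tcp_rot: [-3.136, 0.003, -0.282]
contact_force: [-0.2, -0.1, 0.6]
grip_width: 46.1
```

View pics/s6.png

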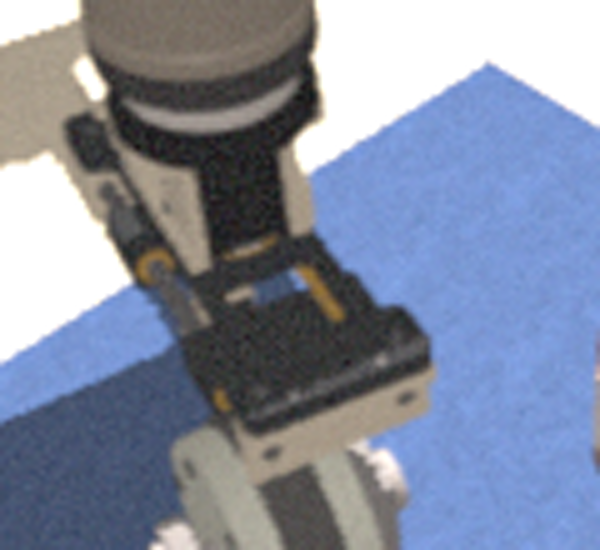

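```bash
for i in 1; do python3 -m jog '{"xyz":[[0,0,-0.25],[0,0,-0.25],[0,0,0]],"angular":[[0,0,0],[0,0,0],[0,0,0]]}'; done; python3 - <<'E'
from h import *
o=bot.get_obs();print(o['contact_force'],o['moment'])
c=capture('scene')[110:220,155:275];cv2.imwrite('pics/s7.png',cv2.resize(cv2.convertScaleAbs(c,alpha=1.6,beta=10),None,fx=5,fy=5,interpolation=cv2.INTER_CUBIC)[:,:,::-1])
E
```

```text
time: 5.85
tool_pos: [588.5, -45.3, 162.0]
tcp_rot: [-3.135, -0.002, -0.282]
contact_force: [0.1, -0.4, -0.1]
grip_width: 46.1
[ 0.1459063  -0.39791386 -0.11285928] [-0.00243702  0.0131242   0.00151144]
```

View pics/s7.png

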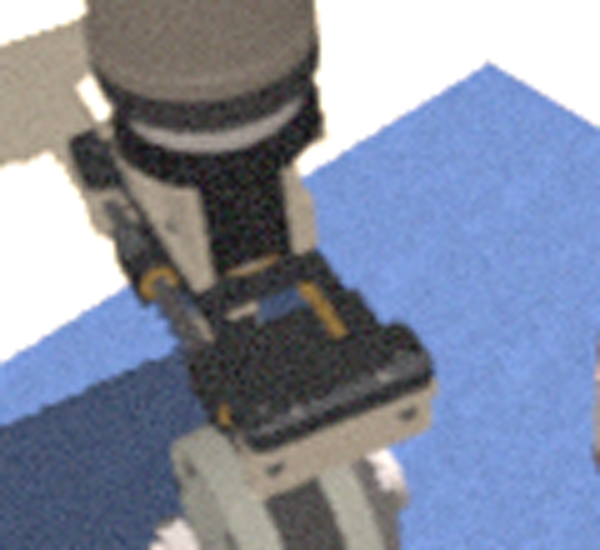

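```bash
cat > rec.py <<'E'
from h import *
import json,sys
from scipy.spatial.transform import Rotation as R
A=np.array([582,-43.,125]);yaw=-.274;ex=np.array([np.cos(yaw),np.sin(yaw),0]);ey=np.array([-ex[1],ex[0],0])
o=bot.get_obs();d=o['tool_pos']-A;F=o['contact_force'];M=o['moment']
f=[round(float(v),2) for v in (F@ex,F@ey,F[2])];m=[round(float(v),3) for v in (M@ex,M@ey,M[2])]
r=dict(t=round(float(o['time']),2),s=[round(float(v),1) for v in(d@ex,d@ey,d[2])],f=f,m=m,w=round(float(o['grip_width']),1))
print(r);open('log.txt','a').write(json.dumps(r)+'\n')
E
python3 -m jog '{"xyz":[[0.24,-0.07,-0.3],[0.24,-0.07,0],[0.12,-0.035,0],[0,0,0]],"angular":[[0,0,0],[0,0,0],[0,0,0],[0,0,0]]}' >/dev/null;python3 rec.py
python3 -m jog '{"xyz":[[0.24,-0.07,0],[0,0,0]],"angular":[[0,0,0],[0,0,0]]}' >/dev/null;python3 rec.py
python3 -m jog '{"xyz":[[0.24,-0.07,0],[0,0,0]],"angular":[[0,0,0],[0,0,0]]}' >/dev/null;python3 rec.py
python3 -m jog '{"xyz":[[0.24,-0.07,0],[0,0,0]],"angular":[[0,0,0],[0,0,0]]}' >/dev/null;python3 rec.py
python3 -m jog '{"xyz":[[0.24,-0.07,0],[0,0,0]],"angular":[[0,0,0],[0,0,0]]}' >/dev/null;python3 rec.py
```

```text
{'t': 6.3, 's': [21.1, -0.6, 31.0], 'f': [0.17, -0.58, 0.87], 'm': [-0.049, -0.064, 0.022], 'w': 46.0}
{'t': 6.5, 's': [25.9, -0.6, 30.8], 'f': [-1.88, 0.53, 0.1], 'm': [0.018, 0.284, -0.033], 'w': 46.0}
{'t': 6.7, 's': [29.9, -0.6, 30.5], 'f': [-4.24, 0.41, 1.16], 'm': [-0.038, 0.529, -0.011], 'w': 45.6}
{'t': 6.9, 's': [33.5, -0.6, 30.0], 'f': [-4.93, 0.06, 2.67], 'm': [-0.03, 0.769, 0.049], 'w': 46.0}
{'t': 7.1, 's': [36.4, -0.5, 29.4], 'f': [-4.94, 0.02, 2.27], 'm': [-0.071, 1.059, 0.041], 'w': 46.4}
```

```bash
cat > rec.py <<'E'
from h import *
import json,sys
A=np.array([582,-43.,125]);yaw=-.274;ex=np.array([np.cos(yaw),np.sin(yaw),0]);ey=np.array([-ex[1],ex[0],0])
n=int(sys.argv[1]) if len(sys.argv)>1 else 5
L=[]
for i in range(n):
    o=bot.get_obs();L.append(np.r_[o['tool_pos']-A,o['contact_force'],o['moment']])
    if i<n-1: capture('scene')
v=np.mean(L,0);d,F,M=v[:3],v[3:6],v[6:]
q=lambda a,k:[round(float(x),k) for x in (a@ex,a@ey,a[2])]
r=dict(t=round(float(o['time']),2),s=q(d,1),f=q(F,2),m=q(M,3),w=round(float(o['grip_width']),1))
print(r);open('log.txt','a').write(json.dumps(r)+'\n')
E
python3 rec.py
for i in 1 2 3 4 5; do python3 -m jog '{"xyz":[[0.24,-0.07,0.02],[0.12,-0.035,0.02]],"angular":[[0,0,0],[0,0,0]]}' >/dev/null;python3 rec.py; done
```

```text
{'t': 7.3, 's': [36.2, -0.6, 29.5], 'f': [-6.04, -0.64, 1.45], 'm': [-0.038, 1.011, 0.042], 'w': 46.1}
{'t': 7.7, 's': [39.7, -0.6, 28.8], 'f': [-7.59, -0.53, -0.87], 'm': [-0.035, 1.253, 0.01], 'w': 45.7}
{'t': 8.1, 's': [42.7, -0.5, 27.7], 'f': [-7.7, -0.49, -0.82], 'm': [-0.051, 1.272, 0.036], 'w': 45.9}
{'t': 8.5, 's': [45.8, -0.5, 26.7], 'f': [-7.97, -0.5, -0.42], 'm': [-0.028, 1.278, 0.018], 'w': 45.7}
{'t': 8.9, 's': [48.8, -0.4, 25.8], 'f': [-8.14, -0.19, -0.6], 'm': [0.002, 1.283, -0.013], 'w': 46.0}
{'t': 9.3, 's': [52.0, -0.2, 25.0], 'f': [-8.59, -0.03, -0.14], 'm': [-0.025, 1.293, -0.014], 'w': 45.8}
```

```bash

for i in 1 2 3 4; do python3 -m jog '{"xyz":[[0.24,-0.07,0.05],[0.16,-0.045,0.04]],"angular":[[0,0,0],[0,0,0]]}' >/dev/null;python3 rec.py 3; done
python3 -m jog '{"xyz":[[-0.5,0.14,0],[-0.3,0.09,0.4],[0,0,1],[0,0,1],[0,0,1],[0,0,1],[0,0,0]],"angular":[[0,0,0],[0,0,0],[0,0,0],[0,0,0],[0,0,0],[0,0,0],[0,0,0]]}'
python3 - <<'E'
from h import *
im=np.mean([capture('scene').astype(float) for _ in range(2)],0)
c=np.clip(im[130:260,155:275]*1.6+10,0,255).astype(np.uint8)
cv2.imwrite('pics/s8.png',cv2.resize(c,None,fx=4.5,fy=4.5,interpolation=cv2.INTER_CUBIC)[:,:,::-1])
E
```

```text
{'t': 9.6, 's': [56.1, -0.0, 25.2], 'f': [-7.97, 0.17, -0.59], 'm': [-0.005, 1.305, 0.026], 'w': 45.7}
{'t': 9.9, 's': [60.7, 0.2, 25.5], 'f': [-7.56, 0.06, 0.21], 'm': [-0.037, 1.221, -0.044], 'w': 45.7}
{'t': 10.2, 's': [65.7, 0.5, 26.3], 'f': [-7.82, 0.01, 0.48], 'm': [0.03, 1.145, -0.023], 'w': 45.9}
{'t': 10.5, 's': [71.3, 0.8, 27.3], 'f': [-6.35, -0.2, 0.84], 'm': [-0.013, 1.049, 0.018], 'w': 45.9}
time: 11.2
tool_pos: [638.7, -58.2, 247.9]
tcp_rot: [-3.139, 0.082, -0.276]
contact_force: [0.3, -0.1, -0.0]
grip_width: 45.7
```

View pics/s8.png

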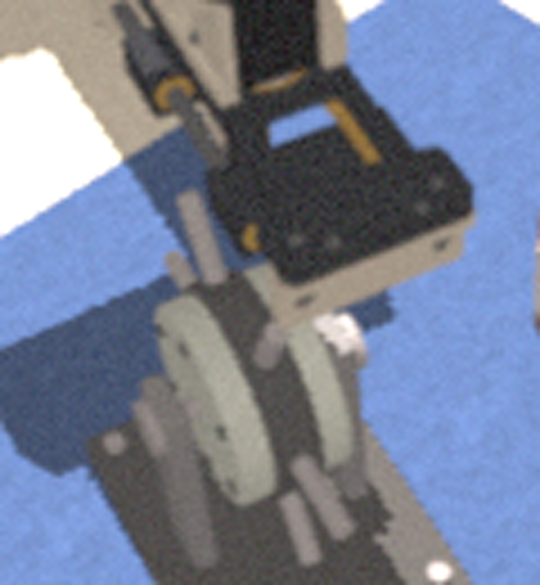

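```bash
cat > fitp.py <<'E'
from h import *
import sys
yaw=-.274;ex=np.array([np.cos(yaw),np.sin(yaw),0]);A=np.array([582,-43,125.])
def tip(deg,r=104):
    t=np.radians(deg);return A+r*(np.sin(t)*ex+np.array([0,0,np.cos(t)]))
def near(uv,n='scene'):
    a=np.arange(-180,180,.5);q=np.array([proj(n,tip(x))[0] for x in a]);e=np.linalg.norm(q-uv,axis=1)
    i=[j for j in range(len(a)) if e[j]<=e[j-1] and e[j]<=e[(j+1)%len(a)] and e[j]<8]
    return [(a[j],round(e[j],1)) for j in i]
if __name__=='__main__':
    for a in sys.argv[1:]:
        u,v=map(float,a.split(','));print(a,near((u,v)))
E
python3 fitp.py 196.8,173.8 223.9,254.4 231.7,247.8
```

```text
196.8,173.8 [(np.float64(-27.0), np.float64(0.3))]
223.9,254.4 [(np.float64(147.0), np.float64(0.3))]
231.7,247.8 [(np.float64(89.0), np.float64(1.2))]
```

```bash

python3 -m jog '{"xyz":[[-0.96,0.27,0],[-0.96,0.27,0],[-0.96,0.27,0],[-0.96,0.27,0],[-0.96,0.25,0],[-0.1,0,0],[0,0,0]],"angular":[[-0.21,-0.75,0],[0,0,0],[0,0,0],[0,0,0],[0,0,0],[0,0,0],[0,0,0]]}'
python3 rec.py 1
```

```text
time: 12.0
tool_pos: [532.5, -30.4, 228.2]
tcp_rot: [-3.141, 0.025, -0.277]
contact_force: [0.1, 0.3, 1.0]
grip_width: 46.1
{'t': 12.0, 's': [-51.1, -1.3, 103.2], 'f': [0.03, 0.36, 0.96], 'm': [0.001, -0.14, 0.031], 'w': 46.1}
```

```bash

python3 -m jog '{"xyz":[[0.5,-0.14,0],[0,0,-0.8],[0,0,-0.9],[0,0,-0.8],[0,0,-0.4],[0,0,0]],"angular":[[-0.06,-0.2,0],[0,0,0],[0,0,0],[0,0,0],[0,0,0],[0,0,0]]}'
python3 rec.py 2
```

```text
time: 12.6
tool_pos: [540.7, -32.8, 171.5]
tcp_rot: [3.141, 0.013, -0.277]
contact_force: [-4.3, 0.6, 6.8]
grip_width: 45.6
{'t': 12.65, 's': [-42.0, -1.4, 46.6], 'f': [-7.92, -0.86, 12.11], 'm': [-0.169, 1.586, 0.031], 'w': 46.2}
```

```bash
python3 - <<'E'
from h import *
im=np.mean([capture('scene').astype(float) for _ in range(2)],0)
c=np.clip(im[90:250,130:275]*1.6+10,0,255).astype(np.uint8)
cv2.imwrite('pics/s9.png',cv2.resize(c,None,fx=3.7,fy=3.7,interpolation=cv2.INTER_CUBIC)[:,:,::-1])
im=capture('top');c=np.clip(im[150:280,230:350].astype(float)*1.6+10,0,255).astype(np.uint8)
cv2.imwrite('pics/t9.png',cv2.resize(c,None,fx=4.5,fy=4.5,interpolation=cv2.INTER_CUBIC)[:,:,::-1])
E
```

```text
(no output)
```

View pics/s9.png

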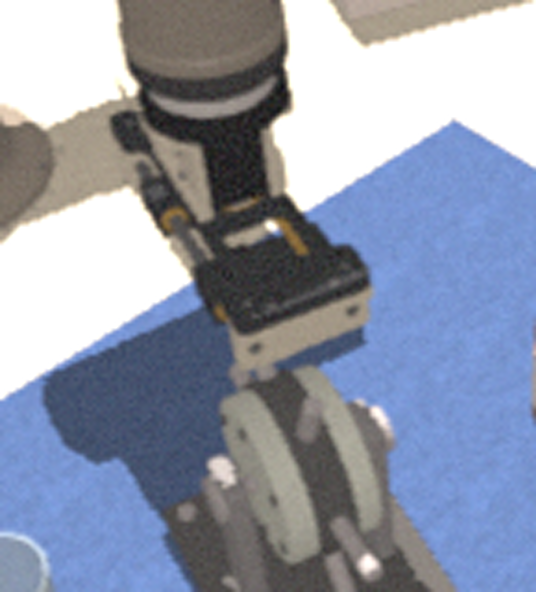

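View pics/t9.png

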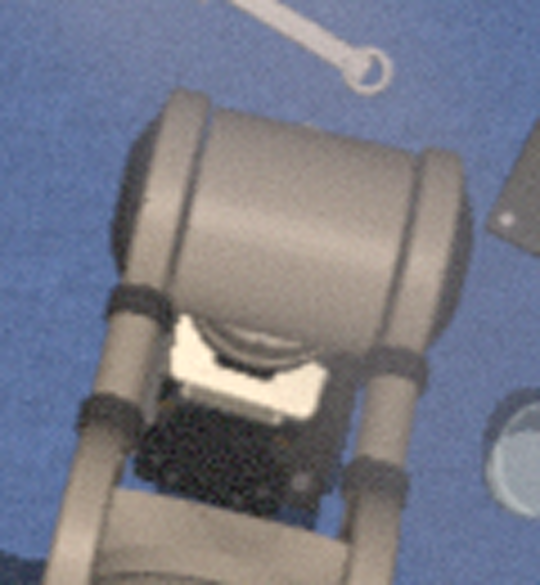

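```bash
python3 fitp.py 229.5,243.5 229.9,244 231.7,247.8; python3 - <<'E'
from fitp import *
for d in (25,28,33,80,84,88,93,148,153): print(d,proj('scene',tip(d)).round(1))
E
```

```text
229.5,243.5 [(np.float64(80.5), np.float64(0.3))]
229.9,244 [(np.float64(81.5), np.float64(0.0))]
231.7,247.8 [(np.float64(89.0), np.float64(1.2))]
25 [[214.4 200.9]]
28 [[215.6 203.2]]
33 [[217.4 207.2]]
80 [[229.7 243.1]]
84 [[230.1 245.5]]
88 [[230.5 247.6]]
93 [[230.7 249.9]]
148 [[223.5 254.4]]
153 [[222.2 253. ]]
```

```bash

python3 -m jog '{"xyz":[[0,0,1],[-0.2,0.06,1],[0,0,0.2],[0,0,0],[0,0,0],[0,0,0]],"angular":[[0,0,0],[0,0,0],[0,0,0],[0,0,0],[0,0,0],[0,0,0]]}' -0.55
python3 rec.py 2
python3 - <<'E'
from h import *
im=np.mean([capture('scene').astype(float) for _ in range(2)],0)
c=np.clip(im[120:270,150:275]*1.6+10,0,255).astype(np.uint8)
cv2.imwrite('pics/s10.png',cv2.resize(c,None,fx=4,fy=4,interpolation=cv2.INTER_CUBIC)[:,:,::-1])
E
```

```text
time: 13.4
tool_pos: [542.6, -33.8, 213.5]
tcp_rot: [3.141, 0.009, -0.278]
contact_force: [0.2, -0.2, -0.0]
grip_width: 71.1
{'t': 13.45, 's': [-40.5, -1.8, 88.5], 'f': [-0.06, -0.09, -0.16], 'm': [-0.003, -0.093, 0.017], 'w': 71.4}
```

View pics/s10.png

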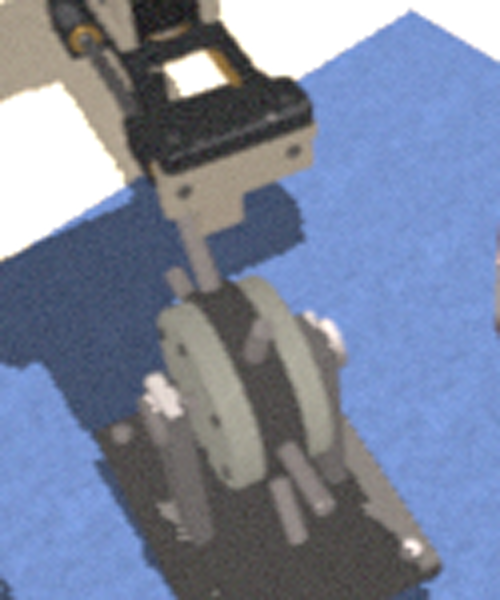

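```bash

python3 -m jog '{"xyz":[[0,0,-0.9],[0,0,-0.9],[0,0,0]],"angular":[[0,0,0],[0,0,0],[0,0,0]]}'|grep force
python3 rec.py 1
python3 -m jog '{"xyz":[[0,0,-0.5],[0,0,0]],"angular":[[0,0,0],[0,0,0]]}'|grep force
python3 rec.py 1
```

```text
contact_force: [-1.0, -0.6, -0.8]
{'t': 13.85, 's': [-40.6, -1.8, 51.5], 'f': [-0.79, -0.89, -0.75], 'm': [-0.026, -0.096, 0.036], 'w': 71.1}
contact_force: [-0.8, -0.4, -0.4]
{'t': 14.05, 's': [-40.3, -1.8, 41.4], 'f': [-0.66, -0.62, -0.41], 'm': [-0.057, -0.024, 0.022], 'w': 71.1}
```

```bash

python3 -m jog '{"xyz":[[0.3,-0.085,-0.4],[0,0,0]],"angular":[[0,0,0],[0,0,0]]}' >/dev/null;python3 rec.py 1
for i in 1 2 3 4 5; do python3 -m jog '{"xyz":[[0.3,-0.085,0.04],[0.3,-0.085,0.04]],"angular":[[0,0,0],[0,0,0]]}' >/dev/null;python3 rec.py 3; done
```

```text
{'t': 14.25, 's': [-33.0, -1.7, 33.7], 'f': [-0.8, -0.0, 0.08], 'm': [-0.032, -0.094, 0.026], 'w': 71.0}
{'t': 14.55, 's': [-19.9, -1.6, 36.0], 'f': [-2.98, 0.2, 1.46], 'm': [-0.007, 0.486, -0.004], 'w': 71.6}
{'t': 14.85, 's': [-8.9, -1.6, 38.0], 'f': [-6.52, -0.26, 4.54], 'm': [-0.005, 1.066, 0.01], 'w': 71.1}
{'t': 15.15, 's': [1.0, -1.5, 40.4], 'f': [-6.78, -0.21, 5.61], 'm': [-0.003, 1.144, 0.022], 'w': 71.4}
{'t': 15.45, 's': [11.6, -1.4, 43.0], 'f': [-5.72, 0.33, 4.94], 'm': [-0.028, 0.991, -0.009], 'w': 71.5}
{'t': 15.75, 's': [22.6, -1.5, 44.9], 'f': [-4.95, -0.3, 1.55], 'm': [0.005, 0.721, 0.005], 'w': 71.2}
```

```bash

for i in 1 2 3 4 5; do python3 -m jog '{"xyz":[[0.3,-0.085,-0.06],[0.3,-0.085,-0.06]],"angular":[[0,-0.05,0],[0,-0.05,0]]}' >/dev/null;python3 rec.py 3; done
```

```text
{'t': 16.05, 's': [34.0, -1.3, 43.1], 'f': [-5.81, -0.45, 4.7], 'm': [-0.021, 1.096, 0.001], 'w': 70.9}
{'t': 16.35, 's': [45.4, -1.1, 42.0], 'f': [-4.75, 0.2, 5.49], 'm': [-0.021, 1.025, 0.035], 'w': 71.2}
{'t': 16.65, 's': [56.9, -1.1, 40.3], 'f': [-5.19, 0.22, 3.11], 'm': [0.005, 0.865, -0.0], 'w': 71.0}
{'t': 16.95, 's': [67.8, -1.0, 37.3], 'f': [-5.03, 0.25, 1.2], 'm': [-0.003, 0.839, -0.005], 'w': 71.2}
{'t': 17.25, 's': [78.3, -0.8, 33.7], 'f': [-4.7, -0.12, -0.27], 'm': [0.005, 0.873, 0.007], 'w': 70.8}
```

```bash

python3 -m jog '{"xyz":[[-0.8,0.22,0],[-0.4,0.11,0.6],[0,0,1],[0,0,1],[0,0,1],[0,0,0.4],[0,0,0]],"angular":[[0,0,0],[0,0,0],[0,0,0],[0,0,0],[0,0,0],[0,0,0],[0,0,0]]}' 
python3 - <<'E'
from h import *
im=np.mean([capture('scene').astype(float) for _ in range(2)],0)
c=np.clip(im[120:270,150:275]*1.6+10,0,255).astype(np.uint8)
cv2.imwrite('pics/s11.png',cv2.resize(c,None,fx=4,fy=4,interpolation=cv2.INTER_CUBIC)[:,:,::-1])
E
```

```text
time: 17.95
tool_pos: [637.0, -59.7, 248.7]
tcp_rot: [-3.128, -0.033, -0.276]
contact_force: [-0.1, 1.0, -0.2]
grip_width: 71.0
```

View pics/s11.png

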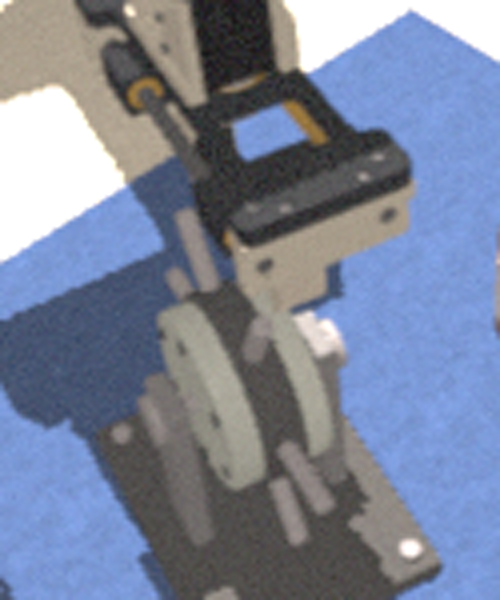

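```bash

python3 -m jog '{"xyz":[[-0.96,0.27,0.05],[-0.96,0.27,0.1],[-0.96,0.27,0.1],[-0.96,0.27,0],[-0.6,0.17,0],[0,0,0],[0,0,0]],"angular":[[0.06,0.2,0],[0,0,0],[0,0,0],[0,0,0],[0,0,0],[0,0,0],[0,0,0]]}'
python3 rec.py 1
```

```text
time: 18.75
tool_pos: [541.7, -33.6, 242.8]
tcp_rot: [-3.129, 0.006, -0.277]
contact_force: [-0.6, 0.3, 0.4]
grip_width: 71.2
{'t': 18.75, 's': [-41.4, -1.8, 117.8], 'f': [-0.69, 0.08, 0.38], 'm': [-0.002, -0.048, -0.027], 'w': 71.2}
```

Positioned well, so I descend 83 mm and start the third stroke.

```bash

python3 -m jog '{"xyz":[[0,0,-0.9],[0,0,-0.9],[0,0,-0.9],[0,0,-0.7],[0,0,-0.3],[0,0,0]],"angular":[[0,0,0],[0,0,0],[0,0,0],[0,0,0],[0,0,0],[0,0,0]]}'|grep force
python3 rec.py 1
for i in 1 2 3 4 5 6; do python3 -m jog '{"xyz":[[0.3,-0.085,0],[0.3,-0.085,0]],"angular":[[0,0,0],[0,0,0]]}' >/dev/null;python3 rec.py 3; done
```

```text
contact_force: [-0.1, -0.5, 0.0]
{'t': 19.35, 's': [-37.6, -2.3, 38.4], 'f': [0.0, -0.49, 0.02], 'm': [-0.075, -0.077, 0.004], 'w': 71.1}
{'t': 19.65, 's': [-23.8, -2.3, 39.1], 'f': [-1.73, 0.45, 1.57], 'm': [-0.036, 0.228, 0.0], 'w': 70.9}
{'t': 19.95, 's': [-11.9, -2.2, 40.0], 'f': [-5.42, -0.04, 3.7], 'm': [0.0, 0.943, 0.011], 'w': 70.8}
{'t': 20.25, 's': [-0.3, -2.1, 40.5], 'f': [-4.05, -0.23, 3.35], 'm': [0.001, 0.782, 0.02], 'w': 71.2}
{'t': 20.55, 's': [12.0, -2.0, 40.7], 'f': [-3.66, 0.08, 2.9], 'm': [0.008, 0.622, 0.029], 'w': 71.3}
{'t': 20.85, 's': [25.1, -2.0, 40.7], 'f': [-2.75, 0.22, 2.22], 'm': [0.014, 0.463, 0.045], 'w': 71.1}
{'t': 21.15, 's': [38.2, -2.0, 40.5], 'f': [-3.38, -0.19, 2.46], 'm': [0.031, 0.571, -0.013], 'w': 71.1}
```

```bash

for i in 1 2 3 4; do python3 -m jog '{"xyz":[[0.28,-0.08,-0.08],[0.28,-0.08,-0.08]],"angular":[[0,0,0],[0,0,0]]}' >/dev/null;python3 rec.py 3; done
python3 -m jog '{"xyz":[[-0.8,0.22,0],[-0.4,0.11,0.6],[0,0,1],[0,0,1],[0,0,1],[0,0,0.4],[0,0,0]],"angular":[[0,0,0],[0,0,0],[0,0,0],[0,0,0],[0,0,0],[0,0,0],[0,0,0]]}' 
python3 - <<'E'
from h import *
im=np.mean([capture('scene').astype(float) for _ in range(2)],0)
c=np.clip(im[120:270,150:275]*1.6+10,0,255).astype(np.uint8)
cv2.imwrite('pics/s12.png',cv2.resize(c,None,fx=4,fy=4,interpolation=cv2.INTER_CUBIC)[:,:,::-1])
E
```

```text
{'t': 21.45, 's': [50.9, -2.1, 37.4], 'f': [-2.49, 0.21, 3.56], 'm': [0.005, 0.486, 0.032], 'w': 71.1}
{'t': 21.75, 's': [63.3, -2.2, 33.7], 'f': [-2.44, -0.04, 1.86], 'm': [0.055, 0.362, -0.011], 'w': 71.3}
{'t': 22.05, 's': [75.1, -2.2, 29.2], 'f': [-2.46, 0.0, 0.1], 'm': [0.033, 0.382, -0.008], 'w': 71.1}
{'t': 22.35, 's': [87.6, -2.2, 25.7], 'f': [-2.29, -0.56, 0.91], 'm': [0.052, 0.302, 0.01], 'w': 71.3}
time: 23.05
tool_pos: [644.9, -63.7, 239.4]
tcp_rot: [-3.129, -0.005, -0.278]
contact_force: [-0.4, 0.5, 0.5]
grip_width: 71.1
```

View pics/s12.png

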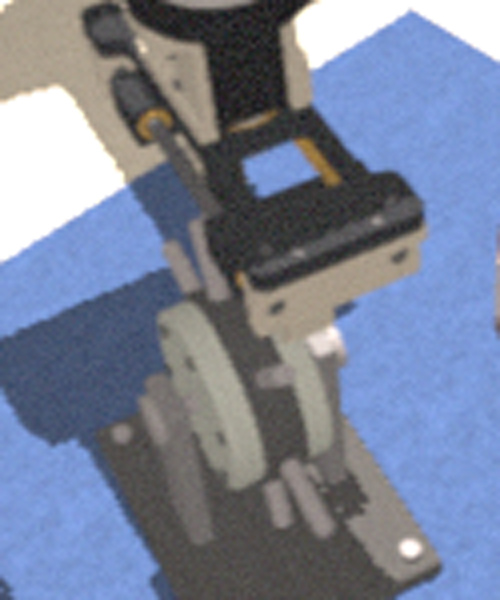

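```bash
python3 fitp.py 231.2,253 221.2,251 199.2,176.2 214.5,215; cat > fitT.py <<'E'
import json,numpy as np
from scipy.optimize import least_squares
L=[json.loads(l) for l in open('log.txt')]
H0=35.
rows=[]
for r in L:
    s,z=r['s'][0],r['s'][2]; half=r['w']/2
    if r['t']<7: st=0
    elif r['t']<11: st=0
    elif 14.5<r['t']<17.5: st=1
    elif 19.5<r['t']<23: st=2
    elif 23.5<r['t']<99: st=3
    else: continue
    xc=s-half; h=z+H0
    # ring angle: tip contact if leaning back, else finger tip edge
    th=np.linspace(-1,1.2,4401)
    # left flank of peg, max-lean: contact surface x over height range [h, top]
    flank_tip=105*np.sin(th)-6*np.cos(th); flank_low=h*np.tan(th)-6/np.cos(th)
    x=np.minimum(flank_tip,flank_low) # leftmost point of the peg above h
    t=th[np.argmin(abs(x-xc))]
    zc=105*np.cos(t)+6*np.sin(t) if t<0 else h
    Fx,Fz=-r['f'][0],-r['f'][2]
    T=(zc*Fx-xc*Fz)/1000
    M=r['m'][1]+0.05
    T2=None
    rows.append((r['t'],st,np.degrees(t),T,zc,xc,M,Fx,Fz))
rows=np.array(rows)
drum=rows[:,2]+60*rows[:,1]-np.degrees(rows[:,3]/2)
for a,d in zip(rows,drum):print(a.round(3),d.round(1))
k=rows[:,3]>0
k&=np.array([not(6<t<7.35 or 14.4<t<14.7 or 19.5<t<19.8) for t in rows[:,0]])
f=lambda p:(p[0]+p[1]*np.cos(np.radians(drum[k]-p[2]))-rows[k,3])/.05
s=least_squares(f,[.3,.2,20],loss='soft_l1');print(s.x,np.sqrt(np.mean((f(s.x)*.05)**2)))
C=np.linalg.inv(s.jac.T@s.jac);print('sd',np.sqrt(np.diag(C)))
E
python3 fitT.py
```

```text
231.2,253 [(np.float64(101.0), np.float64(0.5))]
221.2,251 [(np.float64(158.0), np.float64(0.5))]
199.2,176.2 [(np.float64(-18.0), np.float64(0.2))]
214.5,215 [(np.float64(39.5), np.float64(5.8))]
[ 6.300e+00  0.000e+00  3.552e+00 -1.300e-02  6.600e+01 -1.900e+00
 -1.400e-02 -1.700e-01 -8.700e-01] 3.9
[ 6.5    0.     7.764  0.124 65.8    2.9    0.334  1.88  -0.1  ] 4.2
[ 6.7    0.    11.402  0.286 65.5    7.1    0.579  4.24  -1.16 ] 3.2
[ 6.9    0.    14.41   0.348 65.    10.5    0.819  4.93  -2.67 ] 4.4
[ 7.1    0.    16.816  0.348 64.4   13.2    1.109  4.94  -2.27 ] 6.8
[ 7.3    0.    16.759  0.409 64.5   13.15   1.061  6.04  -1.45 ] 5.1
[ 7.7    0.    20.025  0.47  63.8   16.85   1.303  7.59   0.87 ] 6.6
[ 8.1    0.    22.718  0.467 62.7   19.75   1.322  7.7    0.82 ] 9.4
[ 8.5    0.    25.64   0.482 61.7   22.95   1.328  7.97   0.42 ] 11.8
[ 8.9    0.    28.218  0.479 60.8   25.8    1.333  8.14   0.6  ] 14.5
[ 9.3    0.    31.026  0.511 60.    29.1    1.343  8.59   0.14 ] 16.4
[ 9.6    0.    33.919  0.46  60.2   33.25   1.355  7.97   0.59 ] 20.7
[ 9.9    0.    36.841  0.465 60.5 
[... 1106 characters left out ...]
7  ] 87.0
[ 20.25    2.    -16.702   0.28   98.846 -35.9     0.832   4.05   -3.35 ] 95.3
[ 20.55    2.     -9.712   0.307 102.483 -23.65    0.672   3.66   -2.9  ] 101.5
[ 20.85    2.     -2.435   0.265 104.65  -10.45    0.513   2.75   -2.22 ] 110.0
[21.15   2.     6.56   0.262 75.5    2.65   0.621  3.38  -2.46 ] 119.1
[21.45   2.    16.616  0.235 72.4   15.35   0.536  2.49  -3.56 ] 129.9
[21.75   2.    26.557  0.219 68.7   27.65   0.412  2.44  -1.86 ] 140.3
[22.05   2.    36.211  0.162 64.2   39.55   0.432  2.46  -0.1  ] 151.6
[22.35   2.    44.863  0.186 60.7   51.95   0.352  2.29  -0.91 ] 159.5
[0.31289579 0.16671553 9.10175007] 0.025042727604752457
sd [ 0.03141401  0.02282418 14.26806294]
```

```bash

python3 -m jog '{"xyz":[[-0.96,0.27,0.1],[-0.96,0.27,0.1],[-0.96,0.27,0.1],[-0.96,0.27,0],[-0.5,0.14,0],[0,0,0],[0,0,0]],"angular":[[0,0,0],[0,0,0],[0,0,0],[0,0,0],[0,0,0],[0,0,0],[0,0,0]]}'
python3 rec.py 1
```

```text
time: 23.85
tool_pos: [551.3, -38.1, 234.5]
tcp_rot: [-3.13, 0.012, -0.279]
contact_force: [0.6, 0.4, -0.3]
grip_width: 70.9
{'t': 23.85, 's': [-30.9, -3.6, 109.5], 'f': [0.43, 0.58, -0.33], 'm': [-0.038, -0.05, -0.022], 'w': 70.9}
```

```bash

python3 -m jog '{"xyz":[[-0.1,0.2,-0.9],[0,0,-0.9],[0,0,-0.9],[0,0,-0.6],[0,0,-0.1],[0,0,0]],"angular":[[0,0,0],[0,0,0],[0,0,0],[0,0,0],[0,0,0],[0,0,0]]}'|grep force
python3 rec.py 1
for i in 1 2 3 4 5 6; do python3 -m jog '{"xyz":[[0.3,-0.085,0],[0.3,-0.085,0]],"angular":[[0,0,0],[0,0,0]]}' >/dev/null;python3 rec.py 3; done
for i in 1 2 3 4; do python3 -m jog '{"xyz":[[0.28,-0.08,-0.08],[0.28,-0.08,-0.08]],"angular":[[0,0,0],[0,0,0]]}' >/dev/null;python3 rec.py 3; done
```

```text
contact_force: [1.1, -0.4, -0.1]
{'t': 24.45, 's': [-30.7, -0.5, 36.3], 'f': [1.14, -0.11, -0.05], 'm': [-0.013, -0.067, 0.012], 'w': 71.3}
{'t': 24.75, 's': [-16.5, -0.6, 37.1], 'f': [0.29, -0.09, -0.2], 'm': [-0.002, -0.101, -0.007], 'w': 71.2}
{'t': 25.05, 's': [-3.1, -0.6, 37.7], 'f': [-0.9, -0.04, 0.45], 'm': [0.014, 0.037, 0.005], 'w': 71.5}
{'t': 25.35, 's': [9.3, -0.5, 37.7], 'f': [-1.38, 0.31, 1.71], 'm': [0.002, 0.243, -0.015], 'w': 71.3}
{'t': 25.65, 's': [22.4, -0.5, 37.6], 'f': [-1.14, 0.58, 0.95], 'm': [-0.011, 0.198, -0.022], 'w': 71.1}
{'t': 25.95, 's': [35.4, -0.5, 37.5], 'f': [-2.14, 0.46, 2.32], 'm': [-0.013, 0.291, 0.001], 'w': 71.2}
{'t': 26.25, 's': [48.1, -0.6, 36.7], 'f': [-2.28, 0.12, -0.59], 'm': [0.051, 0.263, 0.004], 'w': 71.4}
{'t': 26.55, 's': [60.6, -0.6, 33.3], 'f': [-2.24, -0.18, 0.39], 'm': [0.013, 0.274, -0.043], 'w': 70.9}
{'t': 26.85, 's': [72.6, -0.6, 29.7], 'f': [-2.48, -0.29, -0.26], 'm': [-0.007, 0.341, 0.025], 'w': 71.1}
{'t': 27.15, 's': [85.1, -0.7, 26.4], 'f': [-2.4, -0.06, 0.91], 'm': [0.021, 0.298, -0.006], 'w': 71.2}
{'t': 27.45, 's': [97.8, -0.7, 23.3], 'f': [-1.68, 0.19, 1.03], 'm': [0.036, 0.235, 0.007], 'w': 71.2}
```

```bash
python3 fitT.py|tail -13
```

```text
[ 2.5050e+01  3.0000e+00 -1.8421e+01  7.0000e-02  9.7724e+01 -3.8850e+01
  8.7000e-02  9.0000e-01 -4.5000e-01] 159.6
[ 2.53500e+01  3.00000e+00 -1.12300e+01  9.50000e-02  1.01821e+02
 -2.63500e+01  2.93000e-01  1.38000e+00 -1.71000e+00] 166.0
[ 25.65    3.     -3.925   0.106 104.343 -13.15    0.248   1.14   -0.95 ] 173.0
[25.95   3.     4.584  0.155 72.5   -0.2    0.341  2.14  -2.32 ] 180.2
[26.25   3.    14.553  0.156 71.7   12.4    0.313  2.28   0.59 ] 190.1
[26.55   3.    24.952  0.163 68.3   25.15   0.324  2.24  -0.39 ] 200.3
[26.85   3.    34.406  0.151 64.7   37.05   0.391  2.48   0.26 ] 210.1
[27.15   3.    43.23   0.192 61.4   49.5    0.348  2.4   -0.91 ] 217.7
[27.45   3.    50.879  0.162 58.3   62.2    0.285  1.68  -1.03 ] 226.2
[0.31025443 0.17209803 7.97833237] 0.0297717434092634
sd [0.01266928 0.01221757 7.14053034]
```

```bash

python3 -m jog '{"xyz":[[-0.8,0.22,0.2],[-0.6,0.16,0.9],[0,0,1],[0,0,1],[0,0,1],[0,0,0.4],[0,0,0]],"angular":[[0,0,0],[0,0,0],[0,0,0],[0,0,0],[0,0,0],[0,0,0],[0,0,0]]}' 
python3 - <<'E'
from h import *
im=np.mean([capture('scene').astype(float) for _ in range(2)],0)
c=np.clip(im[120:270,150:275]*1.6+10,0,255).astype(np.uint8)
cv2.imwrite('pics/s13.png',cv2.resize(c,None,fx=4,fy=4,interpolation=cv2.INTER_CUBIC)[:,:,::-1])
E
```

```text
time: 28.15
tool_pos: [650.6, -64.1, 241.4]
tcp_rot: [-3.13, 0.003, -0.281]
contact_force: [-0.9, 0.1, 0.3]
grip_width: 71.2
```

View pics/s13.png

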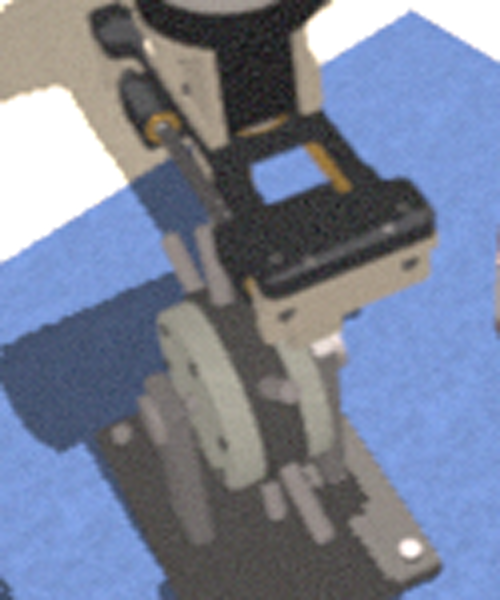

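```bash
python3 fitp.py 230.5,253.8 219.2,248.8 201.8,177.5
python3 -m jog '{"xyz":[[-0.96,0.27,0.1],[-0.96,0.27,0.1],[-0.96,0.27,0.1],[-0.96,0.27,0],[-0.4,0.12,0],[0,0,0],[0,0,0]],"angular":[[0,0,0],[0,0,0],[0,0,0],[0,0,0],[0,0,0],[0,0,0],[0,0,0]]}'
python3 rec.py 1
```

```text
230.5,253.8 [(np.float64(103.5), np.float64(0.1))]
219.2,248.8 [(np.float64(164.0), np.float64(0.3))]
201.8,177.5 [(np.float64(-12.0), np.float64(1.3))]
time: 28.95
tool_pos: [560.3, -39.2, 236.3]
tcp_rot: [-3.132, 0.019, -0.281]
contact_force: [0.3, -0.5, 0.3]
grip_width: 71.3
{'t': 28.95, 's': [-21.9, -2.2, 111.3], 'f': [0.43, -0.43, 0.33], 'm': [0.047, -0.142, 0.019], 'w': 71.3}
```

```bash

python3 -m jog '{"xyz":[[-0.1,0.1,-0.9],[0,0,-0.9],[0,0,-0.9],[0,0,-0.6],[0,0,-0.1],[0,0,0]],"angular":[[-0.05,-0.18,0],[0,0,0],[0,0,0],[0,0,0],[0,0,0],[0,0,0]]}'|grep force
python3 rec.py 1
for i in 1 2 3 4 5; do python3 -m jog '{"xyz":[[0.3,-0.085,0],[0.3,-0.085,0]],"angular":[[0,0,0],[0,0,0]]}' >/dev/null;python3 rec.py 3; done
for i in 1 2 3 ; do python3 -m jog '{"xyz":[[0.28,-0.08,-0.08],[0.28,-0.08,-0.08]],"angular":[[0,0,0],[0,0,0]]}' >/dev/null;python3 rec.py 4; done
sed -i 's/elif 23.5<r/elif 28.9<r["t"]<99: st=4\n    elif 25.1<r/' fitT.py; python3 fitT.py|tail -10
```

```text
contact_force: [0.1, -0.8, 0.2]
{'t': 29.55, 's': [-19.4, -1.2, 39.1], 'f': [0.35, -0.78, 0.19], 'm': [-0.024, -0.139, -0.007], 'w': 71.4}
{'t': 29.85, 's': [-5.0, -1.2, 40.0], 'f': [0.05, -0.26, 0.29], 'm': [-0.012, -0.098, 0.018], 'w': 71.2}
{'t': 30.15, 's': [8.4, -1.2, 40.6], 'f': [-1.0, -0.22, 0.46], 'm': [-0.003, 0.106, -0.008], 'w': 70.9}
{'t': 30.45, 's': [20.7, -1.2, 40.6], 'f': [-1.9, 0.26, 1.9], 'm': [0.039, 0.277, 0.017], 'w': 71.1}
{'t': 30.75, 's': [33.5, -1.2, 40.5], 'f': [-3.28, 0.02, 2.92], 'm': [-0.002, 0.487, 0.006], 'w': 71.5}
{'t': 31.05, 's': [46.1, -1.2, 39.9], 'f': [-3.06, 0.22, 0.28], 'm': [0.032, 0.472, 0.005], 'w': 71.2}
{'t': 31.4, 's': [58.7, -1.2, 36.9], 'f': [-2.56, -0.53, 2.95], 'm': [0.009, 0.469, 0.011], 'w': 71.1}
{'t': 31.75, 's': [69.8, -1.2, 33.1], 'f': [-4.42, 0.34, -0.13], 'm': [0.029, 0.621, 0.025], 'w': 71.4}
{'t': 32.1, 's': [80.6, -1.1, 29.3], 'f': [-4.33, 0.53, -0.28], 'm': [0.028, 0.722, -0.024], 'w': 71.3}
[ 3.01500e+01  4.00000e+00 -1.16310e+01  8.90000e-02  1.01634e+02
 -2.70500e+01  1.56000e-01  1.00000e+00 -4.60000e-01] 225.8
[ 30.45    4.     -4.841   0.17  104.119 -14.85    0.327   1.9    -1.9  ] 230.3
[30.75   4.     2.836  0.241 75.5   -2.25   0.537  3.28  -2.92 ] 235.9
[31.05   4.    12.519  0.232 74.9   10.5    0.522  3.06  -0.28 ] 245.9
[31.4    4.    22.403  0.252 71.9   23.15   0.519  2.56  -2.95 ] 255.2
[31.75   4.    31.112  0.297 68.1   34.1    0.671  4.42   0.13 ] 262.6
[32.1    4.    39.334  0.266 64.3   44.95   0.772  4.33   0.28 ] 271.7
[0.31169771 0.17014437 8.1729783 ] 0.02916168924183678
sd [0.00938311 0.01201525 5.12887764]
```

```bash

python3 -m jog '{"xyz":[[0.28,-0.08,-0.04],[0.2,-0.055,-0.02],[0,0,0]],"angular":[[0,0,0],[0,0,0],[0,0,0]]}' >/dev/null;python3 rec.py 5
python3 fitT.py|tail -3
python3 -m jog '{"xyz":[[-0.8,0.22,0.2],[-0.6,0.16,0.9],[0,0,1],[0,0,1],[0,0,1],[0,0,0.4],[0,0,0]],"angular":[[0,0,0],[0,0,0],[0,0,0],[0,0,0],[0,0,0],[0,0,0],[0,0,0]]}' 
python3 - <<'E'
from h import *
im=np.mean([capture('scene').astype(float) for _ in range(3)],0)
c=np.clip(im[120:270,150:275]*1.6+10,0,255).astype(np.uint8)
cv2.imwrite('pics/s14.png',cv2.resize(c,None,fx=4,fy=4,interpolation=cv2.INTER_CUBIC)[:,:,::-1])
E
```

```text
{'t': 32.6, 's': [89.7, -1.0, 28.8], 'f': [-3.75, 0.16, 1.08], 'm': [0.003, 0.574, -0.002], 'w': 71.2}
[32.6    4.    44.404  0.298 63.8   54.1    0.624  3.75  -1.08 ] 275.9
[0.31136896 0.1700261  8.40158318] 0.02882260450441026
sd [0.00905984 0.01196315 4.84710976]
time: 33.3
tool_pos: [644.3, -62.6, 249.1]
tcp_rot: [-3.131, -0.017, -0.283]
contact_force: [0.3, 0.5, -0.3]
grip_width: 70.9
```

View pics/s14.png

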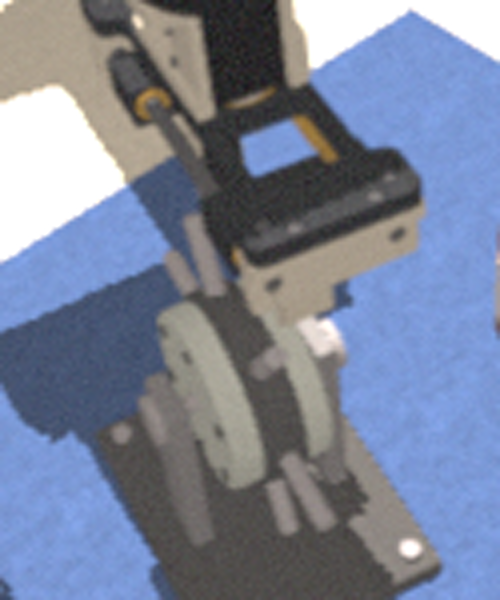

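```bash
python3 fitp.py 231.2,251.7 222.5,253.2 198,174.5
python3 -m jog '{"xyz":[[-0.96,0.27,0.1],[-0.96,0.27,0.1],[-0.96,0.27,0.1],[-0.96,0.27,0.1],[-0.8,0.22,0.1],[0,0,0],[0,0,0],[0,0,0],[0,0,0],[0,0,0]],"angular":[[0,0,1],[0,0,1],[0,0,1],[0,0,1],[0,0,1],[0,0,1],[0,0,1],[0,0,1],[0,0,1],[0,0,1]]}'
python3 -m jog '{"xyz":[[0,0,0],[0,0,0],[0,0,0],[0,0,0],[0,0,0],[0,0,0]],"angular":[[0,0,1],[0,0,1],[0,0,1],[0,0,1],[0,0,0.5],[0,0,0]]}'
python3 rec.py 1
```

```text
231.2,251.7 [(np.float64(97.5), np.float64(0.4))]
222.5,253.2 [(np.float64(152.0), np.float64(0.1))]
198,174.5 [(np.float64(-23.0), np.float64(0.5))]
time: 34.45
tool_pos: [541.8, -34.7, 243.0]
tcp_rot: [-3.122, 0.006, 0.805]
contact_force: [-0.4, -0.1, -0.2]
grip_width: 71.1
time: 35.05
tool_pos: [539.1, -34.2, 235.1]
tcp_rot: [-3.11, 0.008, 1.299]
contact_force: [-0.9, 0.4, 0.1]
grip_width: 71.1
{'t': 35.05, 's': [-43.7, -3.2, 110.1], 'f': [-0.93, 0.12, 0.13], 'm': [0.143, -0.114, -0.03], 'w': 71.1}
```

```bash

python3 -m jog '{"xyz":[[0.45,0.05,0],[0,0.03,-0.9],[0,0,-0.9],[0,0,-0.4],[0,0,0]],"angular":[[0,0,0],[0,0,0],[0,0,0],[0,0,0],[0,0,0]]}'|grep force
python3 rec.py 1
python3 -m jog '{"xyz":[[0,0,-0.8],[0,0,-0.5],[0,0,0]],"angular":[[0,0,0],[0,0,0],[0,0,0]]}'|grep force
python3 rec.py 1
python3 - <<'E'
from h import *
im=np.mean([capture('scene').astype(float) for _ in range(2)],0)
c=np.clip(im[100:250,140:275]*1.6+10,0,255).astype(np.uint8)
cv2.imwrite('pics/s15.png',cv2.resize(c,None,fx=4,fy=4,interpolation=cv2.INTER_CUBIC)[:,:,::-1])
E
```

```text
contact_force: [-0.0, 0.3, 0.2]
{'t': 35.55, 's': [-33.5, 1.6, 62.8], 'f': [-0.1, 0.24, 0.22], 'm': [0.122, -0.163, -0.019], 'w': 71.2}
contact_force: [-0.3, 0.3, -0.1]
{'t': 35.85, 's': [-32.1, 1.9, 37.3], 'f': [-0.33, 0.24, -0.11], 'm': [0.154, -0.153, 0.002], 'w': 70.9}
```

View pics/s15.png

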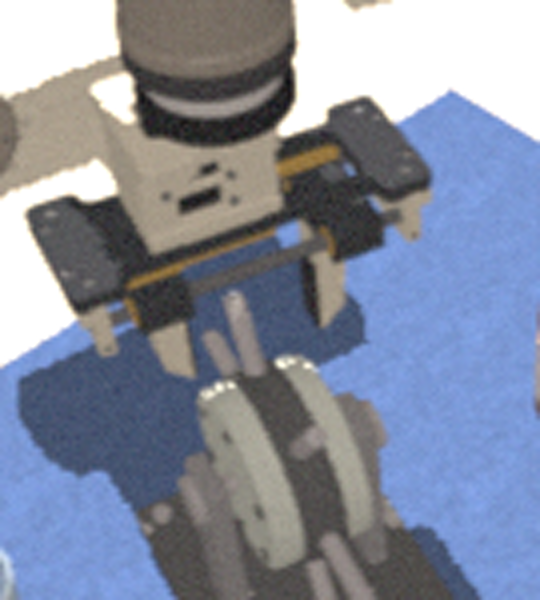

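```bash

python3 -m jog '{"xyz":[[-0.15,-0.15,-0.15],[0,0,0],[0,0,0],[0,0,0],[0,0,0],[0,0,0],[0,0,0],[0,0,0]],"angular":[[0,0,0],[0,0,0],[0,0,0],[0,0,0],[0,0,0],[0,0,0],[0,0,0],[0,0,0]]}' 0.6
python3 rec.py 3
python3 - <<'E'
from h import *
im=np.mean([capture('scene').astype(float) for _ in range(2)],0)
c=np.clip(im[100:250,140:275]*1.6+10,0,255).astype(np.uint8)
cv2.imwrite('pics/s16.png',cv2.resize(c,None,fx=4,fy=4,interpolation=cv2.INTER_CUBIC)[:,:,::-1])
E
```

```text
time: 36.75
tool_pos: [550.3, -36.3, 163.0]
tcp_rot: [-3.118, 0.008, 1.291]
contact_force: [-0.0, -0.4, -0.2]
grip_width: 18.8
{'t': 36.85, 's': [-32.4, -2.1, 38.0], 'f': [0.32, -0.37, -0.18], 'm': [0.12, -0.142, 0.028], 'w': 18.2}
```

View pics/s16.png

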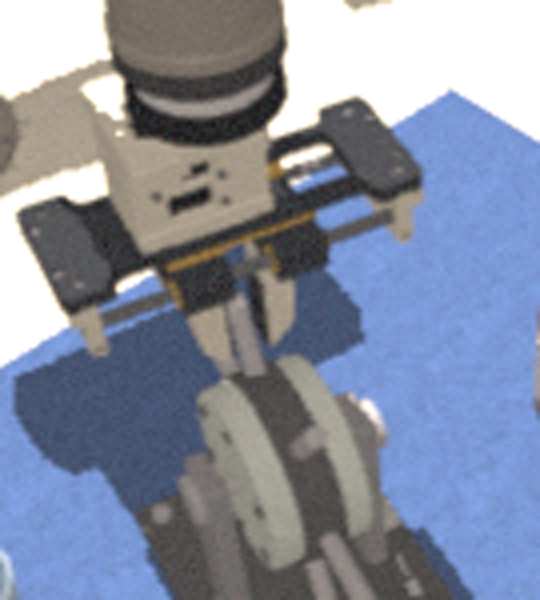

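```bash

python3 -m jog '{"xyz":[[-0.15,0.04,-0.3],[0,0,-0.1],[0,0,0]],"angular":[[0,0,0],[0,0,0],[0,0,0]]}'
python3 -m jog '{"xyz":[[0,0,0],[0,0,0],[0,0,0],[0,0,0],[0,0,0]],"angular":[[0,0,0],[0,0,0],[0,0,0],[0,0,0],[0,0,0]]}' 1
python3 rec.py 3
python3 - <<'E'
from h import *
im=np.mean([capture('scene').astype(float) for _ in range(2)],0)
c=np.clip(im[100:260,140:275]*1.6+10,0,255).astype(np.uint8)
cv2.imwrite('pics/s17.png',cv2.resize(c,None,fx=3.7,fy=3.7,interpolation=cv2.INTER_CUBIC)[:,:,::-1])
E
```

```text
time: 37.25
tool_pos: [546.8, -35.3, 154.0]
tcp_rot: [-3.118, 0.008, 1.291]
contact_force: [1.0, 0.5, 0.6]
grip_width: 18.2
time: 37.75
tool_pos: [547.1, -33.8, 153.9]
tcp_rot: [-3.117, 0.005, 1.291]
contact_force: [0.8, 1.8, -0.6]
grip_width: 11.2
{'t': 37.85, 's': [-36.1, -0.6, 28.9], 'f': [0.21, 1.29, -0.61], 'm': [0.392, -0.096, 0.094], 'w': 11.3}
```

View pics/s17.png

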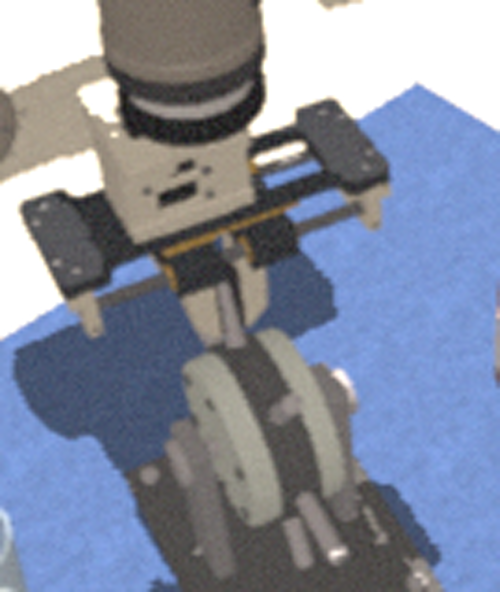

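```bash
for h in 28 32 35 40 45; do sed "s/^H0=.*/H0=$h./; s/19.5<t<19.8)/19.5<t<19.8 or 29<t<30.3 or 37<t or 32.8<t)/" fitT.py > f2.py; echo $h; python3 f2.py|tail -2; done; python3 fitp.py 230.5,249.5 221.6,251.9
```

```text
28
[ 0.28662398  0.15174573 12.70710928] 0.026865511238058318
sd [0.00913436 0.01203352 5.4374629 ]
32
[0.30180299 0.16139762 9.79306298] 0.025289270212032453
sd [0.00906546 0.01197642 5.08476875]
35
[0.31312188 0.16857717 7.66628982] 0.02581920779370041
sd [0.00906942 0.0120011  4.88042126]
40
[0.33205516 0.18060438 4.20373133] 0.029548760261951846
sd [0.00924563 0.01233911 4.622511  ]
45
[0.35150413 0.19339034 0.90531659] 0.03568964444159408
sd [0.00957732 0.01295407 4.42643385]
230.5,249.5 [(np.float64(92.0), np.float64(0.2))]
221.6,251.9 [(np.float64(156.0), np.float64(0.3))]
```

```bash
python3 -m jog '{"xyz":[[0,0,0],[0,0,0],[0,0,0]],"angular":[[0,0,0],[0,0,0],[0,0,0]]}'; python3 -c "
from plant import bot
print(bot.close_job())"
```

```text
time: 38.25
tool_pos: [547.1, -33.8, 153.9]
tcp_rot: [-3.118, 0.005, 1.291]
contact_force: [0.6, 1.8, -0.9]
grip_width: 11.0
the job is handed in; nothing more can be done
None
```

I turned the larger drum about 270° in five peg strokes and left it with the heavy side about straight down, gripping a peg. The job was handed in at 38.3 s; no verdict is reported.

- **Where the heavy side is:** a fit of torque against angle gives a bearing drag of 0.31 N m and a weight pull of 0.17 N m. The resistance peaks at drum 8°, give or take 5°, so the heavy side is down at about 278°. Trying other contact-height assumptions moved that to between 271° and 283°.
- **Where the drum stands:** camera fits of the released pegs and the last push reading both put the drum at about 276°. A fit after gripping gave 272–276°.
- **Grip at the end:** the jaws stopped at 11 mm on the 12 mm peg with steady readings and only small sideways force. I did not read the contact force on the peg directly.
- **Disagreement:** the fingers appeared about 35 mm higher than the reported TCP height, both in the camera and by touch. I used the observed height.
- **Mishap on the way:** one descent landed on a peg with about 14 N. I lifted and re-entered with the jaws wider open, and the drum had not moved.
- **Not checked:** I took no final picture of the beaker, bottle or spanner. I planned the moves to stay clear of them and felt no contact other than with the pegs.

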